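# Clamp the green painted stone in its holder

## Robot

A 6-joint arm with a two-finger parallel gripper is mounted at the origin on the work surface. World frame = base frame: x ahead of the robot, y to its left, z up, the work surface at z = 0. Lengths are in mm, angles in rad, forces in N, time in s.
With the tool pointing down it reaches from about 325 to 900 mm from the base axis. Payload 3.5 kg.
Tool frame: the origin (TCP) lies at the very end of the fingers, on their centre line; the grasp point (between the pads) lies 19 mm behind it; z points along the fingers, y is the direction in which the jaws open and shut (so a half turn about z gives the same grasp; the last joint's range is limited). The gripper opens to 85 mm and grips with 20 to 120 N. Pads are 22 mm wide; open, the fingers measure 114 mm over their backs; the gripper's body (76 mm by 85 mm) begins 54 mm behind the grasp point. The pads swing forward as they close: fully open they stand 13 mm farther back than shut.
Start: joints at [1.179, 0.276, -0.026, 1.268, 0, 1.467], TCP at [178.008, 599.112, 231.313] pointing down, gripper open.
Joint ranges: [-3.12, 3.12], [-0.85, 1.88], [-1.08, 1.24], [-1.95, 2.15], [-1.57, 1.53], [-3.14, 3.14]. Speed limits (rad/s): [2.57, 2.57, 3.14, 3.14, 3.14, 3.14].

## Interface

Orientations are given as a unit quaternion [w, x, y, z].
In Python, from workcell import bot gives the robot as it stands. The module is installed in compiled form; this text tells all that it offers. Calls block until the motion is done:
- bot.move_ptp(position, orientation): joint-space move of the TCP to a pose.
- bot.movel(position, rotation=None, v=150, max_force=None): straight line of the TCP; rotation=None keeps the orientation; v is the mean speed in mm/s. With max_force (N) it stops when the force on the tool has changed by that much, and returns True; else False.
- bot.movej(angles): joint-space move.
- bot.command_gripper(opening): opening from 0.0 (shut) to 1.0 (fully open); the grip force is fixed at half the most; returns when the fingers have stopped.
- bot.wait(seconds).
- bot.inverse_kinematics(position, orientation): joint angles nearest the present ones, or None.
- bot.sense(): the state.
- bot.capture(name): name is "scene" or "top" or "wrist"; returns the picture (420x560x3 uint8, red, green, blue); there is no depth.
- bot.camera_info(name): a dict with "camera_matrix" (3x3 intrinsics, pixels), "R" (3x3) and "t" (3): a world point X has camera coordinates R X + t. Camera axes: x right, y down, z forward; pixel columns grow to the right and rows downward; lengths in mm; the calibration is good to about 2 mm. The wrist camera is an equidistant fisheye: a pixel r from the principal point sees the ray r / f radians off the axis. A picture is of the moment at which its call begins: read the wrist's pose just before it. camera_info takes no time and is no camera call; for the wrist camera it gives the pose at the moment of the call.
A pose or a line that the arm cannot do raises bot.PlanningError and nothing moves.
- bot.sign_off(): hands the job in, once; it reports no verdict.
The state is a dict: "t": time; "qpos": joint angles; "dq": joint speeds; "joint_torque": joint torques, N m; "tool_pos": TCP position; "ee_rot": TCP orientation; "contact_force": force on the tool from outside, world axes, zero at the start; "moment": the same for the moment, N m; "finger_gap": opening from 0.0 (shut) to 1.0 (fully open).
Only numpy, scipy, OpenCV 4.12 (cv2) and the standard library are available. Lean on these libraries where they do the work, as an engineer would, in place of code of your own. Each camera call takes 0.05 s, during which the arm holds its last target. There are 200 camera calls.

## Task

Lay the green painted stone flat in the holder with the green jaws: lengthwise along the track, in the middle of its width, between the grip and the end stop. Let go of it, then slide the green grip along until the stone is held firmly between the sprung pad and the end stop: the pad clearly pushed in on its spring (about two thirds of its travel), but not rammed. Leave the red holder, the red stone and everything else on the table as they are.

Things in the scene. Friction and masses are not known exactly. Their poses are not given: they have to be found in the camera images.
- green_stone: Loose green painted stone with a white blossom, a rounded block 70 (x) x 42 (y) x 30 (z) mm, about 0.2 kg. Origin: centre of its underside.
- green_holder: Wooden holder with green jaws, fixed to the table: a flat board 260 x 80 x 16 mm. Origin: centre of its underside. Its x axis is the track, +x the closing direction (towards its end stop); y is across, z up. No side walls.
- green_floor (a point): Point on the green holder's floor (upper face, 16 mm above its underside), 60 mm along +x from the middle. The green-faced end stop (60 mm wide, 34 mm high) is bolted down with its clamping face somewhere from this point to 40 mm further along +x; its place is not measured.
- green_jaw: Sliding jaw of the green holder with an upright green grip block, 20 (along track) x 24 (across) mm, top 46 mm above the floor, over a 30 x 50 mm foot 10 mm high. Origin: on the floor under the grip's middle; axes as the holder's. It starts at holder x = -110 to -90 mm, slides towards +x as far as x = +5 mm, takes about 9 N to move and stays where it is left.
- green_padface (a point): Point fixed to the green jaw, 40 mm ahead (+x) of its origin, 16 mm above the floor: the face of the sprung pad (40 mm wide, 3 to 29 mm above the floor) while it is free. The pad can be pushed back 10 mm, against a spring of 0.8 N/mm with 0.8 N preload, before it bottoms.
- red_stone: Loose red painted stone with a white blossom, a rounded block 70 (x) x 42 (y) x 30 (z) mm, about 0.2 kg. Origin: centre of its underside. To be left alone.
- red_holder: Same as the green holder, with red jaws. To be left alone.
- red_jaw: Same as the green jaw, in red. To be left alone.
- blue_tube: Loose flat blue paint tube, 105 x 36 x 17 mm, long side along x. Origin: underside, near the middle.
- orange_tube: Loose flat orange paint tube, same as the blue one.
- tealight: Loose tealight, 38 mm across, 16 mm high. Origin: centre of its underside.
- pencil_jar: Loose jar full of pencils, 68 mm across, about 100 mm high. Origin: centre of its underside.
- mug: Loose white mug, 76 mm across, 85 mm high. Origin: centre of its underside.
- varnish: Loose amber bottle, 48 mm across, 120 mm high. Origin: centre of its underside.
- brush: Loose paint brush lying along its x axis. Origin: underside, near the middle.
There are look-alikes about, which are no part of the job. There is more than one size of the green_stone; the job needs the middle-sized.

How it is judged (in metres and radians):
On the way, in this order (a step that is already met when the one before it is completed fails the run):
1. the green stone lies flat between the green holder's jaws, in line with the track, let go of and not yet clamped (z of green_stone in the frame of green_holder between 0.011 and 0.021 m and y of green_stone in the frame of green_holder between -0.014 and 0.014 m and x of green_stone in the frame of green_holder between -0.03 and 0.08 m and x of green_stone in the frame of green_jaw above 0.05 m and angle between the x axis of green_stone and the x axis of green_holder, either way round below 0.15 rad and angle between green_stone's own z axis and vertical below 0.12 rad and contact force between the fingers and green_stone below 0.2 N and contact force between green_jaw and green_stone below 1 N), for 0.2 s.
2. the green jaw's sprung pad presses on the stone (z of green_stone in the frame of green_holder between 0.011 and 0.021 m and y of green_stone in the frame of green_holder between -0.014 and 0.014 m and x of green_stone in the frame of green_holder between -0.03 and 0.08 m and x of green_stone in the frame of green_jaw above 0.05 m and angle between the x axis of green_stone and the x axis of green_holder, either way round below 0.15 rad and angle between green_stone's own z axis and vertical below 0.12 rad and contact force between green_jaw and green_stone above 3.5 N), for 0.2 s.
At the end, for the whole second after the job is handed in: The green stone lies flat on the green holder's floor (its underside within 5 mm of floor height), in line with the track within 0.15 rad and within 14 mm of its middle line, held by the green jaw's sprung pad with more than 3.5 N (pad pushed in by about 3.5 mm or more), released and at rest (all of step 2 and contact force between the fingers and green_stone below 0.2 N and linear speed of each of green_stone, green_jaw below 0.01 m/s); the robot touches nothing.
It fails at once if the green jaw rams the stone with more than 18 N (contact force between green_jaw and green_stone above 18 N).
It fails at once if the red jaw is moved more than 8 mm (distance of red_jaw from where it was at the start of the episode above 0.008 m).
It fails at once if the red stone is moved more than 20 mm (distance of red_stone from where it was at the start of the episode above 0.02 m).
It fails at once if a bystander is moved more than 30 mm or knocked over (distance of any of blue_tube, orange_tube, tealight, pencil_jar, mug, varnish, brush from where it was at the start of the episode above 0.03 m or angle between any of blue_tube, orange_tube, tealight, pencil_jar, mug, varnish, brush's own z axis and vertical above 0.6 rad).
It also fails if it takes over 48 s, if anything falls off the work surface, if the arm or the gripper's body presses on something with over 40 N, if the wrist force passes 120 N, or if a joint passes its speed limit or range.

## Working session

There is one attempt and no reset: what is moved stays moved. The work goes in short steps, each a Python script; the robot and the scene stay as the last script left them, time stands still between calls to the robot, and variables do not carry over. Pictures are saved under pics/ and viewed, about 8 in all and at most 12, crops included, and the job is handed in when it is done.

```bash
mkdir -p pics
python3 - <<'E'
from workcell import bot
import cv2
for n in("top","scene"):
    i=bot.capture(n); cv2.imwrite(f"pics/{n}0.png",i[:,:,::-1]); c=bot.camera_info(n); print(n,c)
s=bot.sense();print(s["t"],s["ee_rot"],s["finger_gap"])
E
```

```text
top {'camera_matrix': array([[439.65707972,   0.        , 281.45349248],
       [  0.        , 439.65707972, 216.89773575],
       [  0.        ,   0.        ,   1.        ]]), 'R': array([[-0.02878032, -0.99946508, -0.01553234],
       [-0.98820215,  0.03078754, -0.15002877],
       [ 0.15042672,  0.01103122, -0.98855962]]), 't': array([  28.34887001,  555.18854071, 1236.04862137])}
scene {'camera_matrix': array([[416.88860287,   0.        , 281.76972027],
       [  0.        , 416.88860287, 209.74662906],
       [  0.        ,   0.        ,   1.        ]]), 'R': array([[-0.86012692,  0.50967028, -0.02044206],
       [ 0.29440835,  0.46332293, -0.8358562 ],
       [-0.41653979, -0.72496074, -0.54856771]]), 't': array([ 477.17455782, -106.24539651, 1240.97707476])}
0.1 [-2.49396027e-04  1.43898993e-01  9.89591848e-01 -9.96332414e-04] 1.0013144295540664
```

View pics/top0.png

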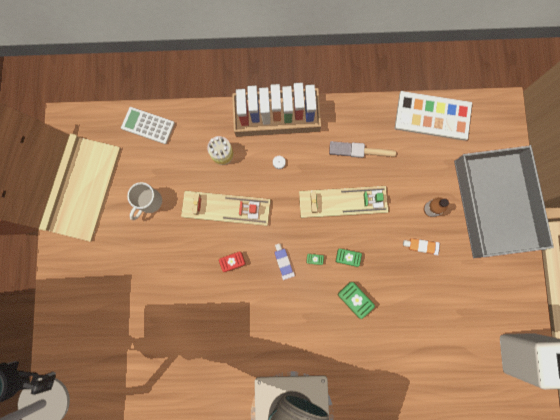

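View pics/scene0.png

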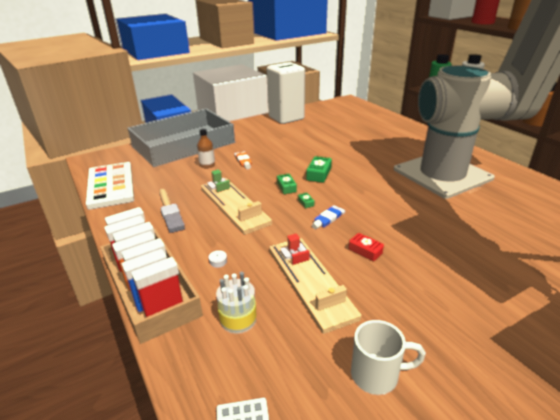

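Green stones in the top view are small (315,259), medium (349,258) and large (357,300). The one about 26 px long matches 70 mm at ~0.37 px/mm, so it should be the medium stone. I'll check that by measuring it and viewing an enlarged crop.

```bash
cat > h.py <<'E'
import numpy as np, cv2
from workcell import bot
def w(n,px,z,c=None):
    c=c or bot.camera_info(n); R,t=c["R"],c["t"]; K=c["camera_matrix"]
    px=np.atleast_2d(np.float64(px)); 
    if n=="wrist":
        d=(px-K[:2,2])/[K[0,0],K[1,1]]; r=np.linalg.norm(d,axis=1)[:,None]
        ray=np.hstack([d*np.sinc(r/np.pi),np.cos(r)])   # sin(r)/r
    else: ray=np.c_[px,np.ones(len(px))]@np.linalg.inv(K).T
    o=-R.T@t; d=ray@R; return o+d*((z-o[2])/d[:,2])[:,None]
def blobs(n,img,mask,z,amin=30,c=None):
    m=cv2.morphologyEx(mask.astype(np.uint8)*255,cv2.MORPH_CLOSE,np.ones((5,5)))
    for q in cv2.findContours(m,cv2.RETR_EXTERNAL,cv2.CHAIN_APPROX_NONE)[0]:
        if cv2.contourArea(q)<amin: continue
        X=w(n,q[:,0,:],z,c); r=cv2.minAreaRect(X[:,:2].astype(np.float32))
        print("px",q[:,0].mean(0).round(),"xy",np.round(r[0],1),"size",np.round(r[1],1),"ang",round(r[2],1),np.round(cv2.boxPoints(r),0).tolist())
E
python3 - <<'E'
from h import *
i=cv2.imread("pics/top0.png"); h=cv2.cvtColor(i,cv2.COLOR_BGR2HSV)
g=(h[...,0]>45)&(h[...,0]<85)&(h[...,1]>110)&(h[...,2]>40); g[:180]=0
blobs("top",i,g,25)
cv2.imwrite("pics/crop0.png",cv2.resize(i[180:325,290:460],None,fx=4.5,fy=4.1,interpolation=cv2.INTER_CUBIC))
print(w("top",[(300,205),(388,200)],16))
E
```

```text
[[ 593.85780269  -44.23681758   16.        ]
 [ 600.6909357  -306.14188281   16.        ]]
```

View pics/crop0.png

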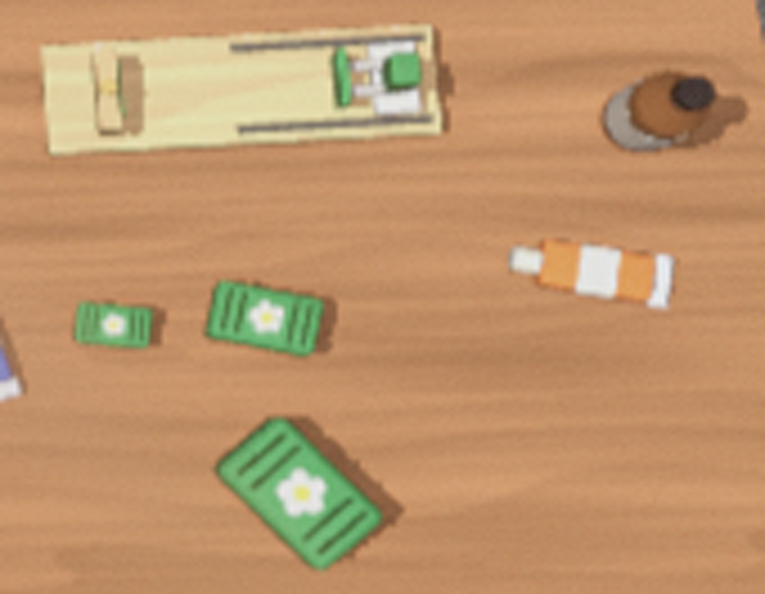

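The crop confirms it: the medium green stone is at top px ~(349,258), between the small and large ones in size. The holder's stop is on the left and the jaw on the right, so it closes towards image left (+y).

Run:
```python
from h import *
i=cv2.imread("pics/top0.png"); h=cv2.cvtColor(i,cv2.COLOR_BGR2HSV); print(i[252,349],h[250,345],h[262,340],i.shape)
g=(h[...,0]>45)&(h[...,0]<95)&(h[...,1]>80); g[:180]=0; print(g.sum())
blobs("top",i,g,25)
P=lambda L:[(289.5+a/4.5,179.5+b/4.1) for a,b in L]
B=w("top",P([(42,46),(433,25),(441,132),(50,153)]),16);print(B.round(1),B.mean(0))
print(w("top",P([(120,130),(120,48)]),50).round(1),"stop top",w("top",P([(388,55),(420,55),(388,88),(420,88)]),62).round(1))
for n in("top",):
  c=bot.camera_info(n);print(-c["R"].T@c["t"])
```

```text
[121 181 116] [ 59  94 165] [ 58  97 150] (420, 560, 3)
1059
px [356. 300.] xy [ 312.4 -194.4] size [95.7 57.3] ang 40.7 [[257.0, -204.0], [295.0, -247.0], [367.0, -185.0], [330.0, -141.0]]
px [315. 259.] xy [432.4 -81.1] size [46.7 26.8] ang 82.6 [[416.0, -103.0], [443.0, -106.0], [449.0, -60.0], [422.0, -56.0]]
px [348. 257.] xy [ 434.6 -178.7] size [68.9 40.9] ang 75.8 [[406.0, -207.0], [446.0, -217.0], [463.0, -150.0], [423.0, -140.0]]
px [379. 197.] xy [ 610.4 -278.2] size [17.7 21.6] ang 86.5 [[599.0, -286.0], [621.0, -288.0], [622.0, -270.0], [600.0, -269.0]]
[[ 637.3  -42.3   16. ]
 [ 644.6 -302.2   16. ]
 [ 565.6 -302.4   16. ]
 [ 558.2  -44.8   16. ]] [ 601.43997833 -172.91436764   16.        ]
[[568.1 -89.2  50. ]
 [627.1 -91.6  50. ]] stop top [[ 614.  -261.5   62. ]
 [ 613.4 -281.9   62. ]
 [ 590.5 -260.1   62. ]
 [ 589.9 -280.4   62. ]]
[ 363.51966505   -2.39430241 1305.64232813]
```

```bash
cat >> h.py <<'E'
def Q(yang):  # tool down, jaw-opening direction at yang degrees
    a=np.radians((yang+90)/2); return [0,np.cos(a),np.sin(a),0]
E
python3 - <<'E'
from h import *
bot.command_gripper(0.68)
bot.move_ptp([434.6,-178.7,170],Q(-14.2))
c=bot.camera_info("wrist"); i=bot.capture("wrist"); cv2.imwrite("pics/w1.png",i[:,:,::-1])
np.save("w1.npy",c,allow_pickle=True)
h=cv2.cvtColor(i,cv2.COLOR_RGB2HSV); g=(h[...,0]>45)&(h[...,0]<95)&(h[...,1]>80)
blobs("wrist",i,g,28,200,c)
s=bot.sense();print(s["t"],s["tool_pos"],s["finger_gap"],s["contact_force"])
E
```

```text
px [465. 250.] xy [ 616.7 -284.9] size [30.1 51.6] ang 40.3 [[589.0, -275.0], [622.0, -314.0], [645.0, -295.0], [611.0, -256.0]]
px [456. 212.] xy [ 607.  -238.5] size [52.5 17.4] ang 1.7 [[581.0, -231.0], [581.0, -248.0], [634.0, -246.0], [633.0, -229.0]]
px [163. 236.] xy [ 310.6 -192.4] size [110.9  59.5] ang 41.0 [[249.0, -206.0], [288.0, -251.0], [372.0, -178.0], [333.0, -134.0]]
px [277. 194.] xy [ 433.8 -177.2] size [69.9 41.1] ang 75.9 [[405.0, -206.0], [445.0, -216.0], [462.0, -148.0], [422.0, -138.0]]
px [249.  92.] xy [432.2 -81.8] size [47.1 28.1] ang 82.5 [[415.0, -103.0], [443.0, -107.0], [449.0, -60.0], [421.0, -57.0]]
3.4333 [ 434.91941524 -178.22460312  170.06970648] 0.6762403582036 [-0.85287999  0.20894081 -0.86971498]
```

View pics/w1.png

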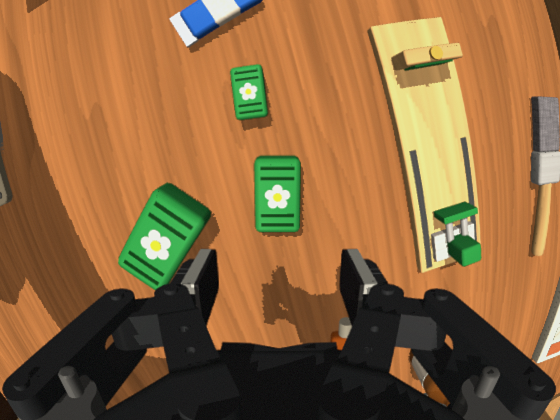

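The wrist view shows the medium stone at px (277,194), and its position agrees with the top view within about 1.5 mm. I'll descend with a force guard, grasp and lift.

Run:
```python
from h import *
X=[434.1,-177.8]
bot.movel(X+[30],Q(-14.1),v=150)
r=bot.movel(X+[-6],v=25,max_force=4); s=bot.sense(); print(r,s["tool_pos"],s["contact_force"])
z=s["tool_pos"][2]+3.5; bot.movel(X+[z],v=40)
bot.command_gripper(0.0); s=bot.sense(); print(s["finger_gap"],s["tool_pos"],s["contact_force"])
bot.movel(X+[z+110],v=150); s=bot.sense(); print(s["t"],s["finger_gap"],s["contact_force"])
```

```text
True [ 433.98855305 -177.72193683   -4.61921873] [-0.31398521  0.14460283  5.29561116]
0.4800797701183789 [ 434.10620575 -177.82668028   -1.04549816] [-0.24197339  0.67122072  2.26542525]
7.2167 0.47749642869603276 [-0.35981845  0.1120604  -2.33548855]
```

Run:
```python
from h import *
bot.move_ptp([600.2,-170,120],Q(1.6))
c=bot.camera_info("wrist"); i=bot.capture("wrist"); cv2.imwrite("pics/w2.png",i[:,:,::-1]); np.save("w2.npy",c,allow_pickle=True)
s=bot.sense(); print(s["t"],s["tool_pos"],s["finger_gap"])
```

```text
7.975 [ 598.39486147 -169.49296552  118.36342598] 0.47834031988442094
```

View pics/w2.png

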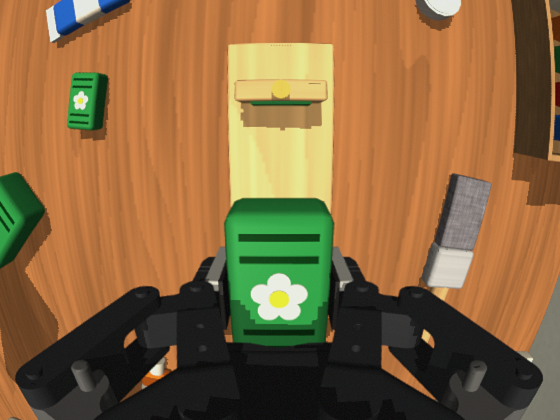

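The stone is held squarely. The board's end corners are at px (229,44) and (333,44), and the stop's near top edge is at row ~102, with the green face just below it. Next I'll compute their positions.

Run:
```python
from h import *
c=np.load("w2.npy",allow_pickle=True).item()
print(w("wrist",[(229,44),(333,44),(229,185),(332,185)],16,c).round(1))
print(w("wrist",[(236,102),(326,102),(236,80),(326,80)],50,c).round(1),w("wrist",[(252,105),(310,105)],50,c).round(1))
print(w("wrist",[(226,215),(333,215),(280,198)],120+25,c).round(1), -c["R"].T@c["t"])
```

```text
[[ 557.6  -43.2   16. ]
 [ 635.9  -40.8   16. ]
 [ 559.5 -152.8   16. ]
 [ 639.7 -150.4   16. ]]
[[568.8 -90.6  50. ]
 [627.1 -88.8  50. ]
 [568.5 -76.   50. ]
 [626.6 -74.2  50. ]] [[579.3 -92.5  50. ]
 [616.7 -91.4  50. ]]
[[ 578.  -138.2  145. ]
 [ 618.8 -137.   145. ]
 [ 598.4 -130.9  145. ]] [ 597.40816118 -102.52515401  262.61004847]
```

Run:
```python
from h import *
X=[599.6,-136]
bot.movel(X+[60],Q(1.6),v=150)
bot.movel(X+[22],v=80)
r=bot.movel(X+[13],v=15,max_force=3); s=bot.sense(); print(r,s["tool_pos"],s["contact_force"])
bot.command_gripper(0.75); bot.wait(0.3)
bot.movel(X+[100],v=150)
bot.movel([602.2,-235,135],v=180); bot.wait(0.2)
c=bot.camera_info("wrist"); i=bot.capture("wrist"); cv2.imwrite("pics/w3.png",i[:,:,::-1]); np.save("w3.npy",c,allow_pickle=True)
h=cv2.cvtColor(i,cv2.COLOR_RGB2HSV); g=(h[...,0]>45)&(h[...,0]<95)&(h[...,1]>80)
blobs("wrist",i,g,44,200,c)
t=bot.capture("top"); cv2.imwrite("pics/top3.png",t[:,:,::-1])
s=bot.sense(); print(s["t"],s["tool_pos"],s["contact_force"])
```

```text
True [ 599.87503099 -136.07915439   15.0073998 ] [-0.03016308 -0.01228464  3.88607668]
px [280. 261.] xy [ 603.3 -274.1] size [24.9 33.2] ang 1.8 [[590.0, -258.0], [591.0, -291.0], [616.0, -290.0], [615.0, -257.0]]
px [280. 211.] xy [ 602.3 -233.1] size [39.3 11.7] ang 1.8 [[582.0, -228.0], [583.0, -240.0], [622.0, -238.0], [622.0, -227.0]]
px [ 14. 153.] xy [ 360.5 -193.6] size [94.6 66.8] ang 81.8 [[321.0, -236.0], [387.0, -245.0], [400.0, -152.0], [334.0, -142.0]]
px [280.  81.] xy [ 599.7 -136.8] size [40.7 68.7] ang 1.7 [[578.0, -103.0], [580.0, -172.0], [621.0, -170.0], [619.0, -102.0]]
px [280.  22.] xy [597.7 -92.9] size [39.6  8.3] ang 1.7 [[578.0, -89.0], [578.0, -98.0], [618.0, -96.0], [617.0, -88.0]]
px [97. 34.] xy [450.9 -90. ] size [45.  34.5] ang 82.4 [[431.0, -110.0], [465.0, -115.0], [471.0, -70.0], [437.0, -65.0]]
px [549.   8.] xy [855.  -26.2] size [40.5 18.7] ang 19.7 [[833.0, -24.0], [839.0, -42.0], [877.0, -28.0], [871.0, -11.0]]
12.1167 [ 601.97828933 -233.94737137  134.64345563] [ 1.14435808  0.64632719 -0.65531207]
```

View pics/w3.png

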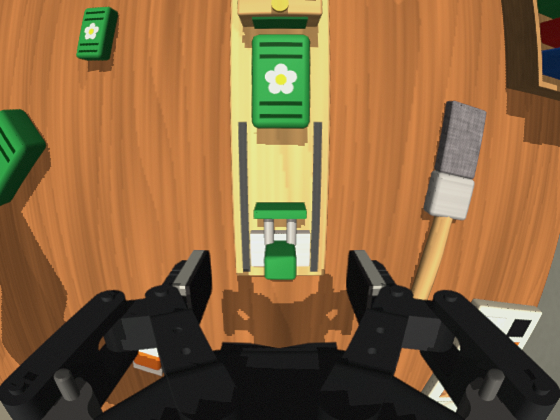

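The stone is flat and centred at (599.7,-136.8) with about 10 mm to the stop. Now I'll grip the jaw block and slide it in steps, watching the force.

Run:
```python
from h import *
L=lambda y:[603.0-0.0270*(y+270),y]
bot.movel(L(-270)+[95],Q(1.6),v=150)
bot.command_gripper(0.55)
r=bot.movel(L(-270)+[31],v=80,max_force=6); print("touch",r)
if not r:
    bot.command_gripper(0.0); s=bot.sense(); print(s["finger_gap"],s["tool_pos"],s["contact_force"])
    z=s["tool_pos"][2]
    bot.movel(L(-230)+[z],v=50); s=bot.sense(); print(s["tool_pos"],s["contact_force"].round(1),s["t"])
    for y in range(-226,-208,4):
        bot.movel(L(y)+[z],v=25); s=bot.sense(); print(y,s["tool_pos"].round(1),s["contact_force"].round(1))
    print(s["t"],s["finger_gap"])
    c=bot.camera_info("wrist"); i=bot.capture("wrist"); cv2.imwrite("pics/w4.png",i[:,:,::-1]); np.save("w4.npy",c,allow_pickle=True)
```

```text
touch False
0.2697180407191623 [ 603.41990508 -270.35932011   32.06610155] [-1.87627852  0.02179625  5.06572205]
[ 602.26069444 -232.93111034   32.09550392] [-1.2 -7.4 -1.2] 15.1667
-226 [ 602.1 -229.1   32.1] [-1.2 -8.6 -0.6]
-222 [ 602.  -225.1   32.1] [-0.9 -8.5 -1.2]
-218 [ 601.9 -221.1   32.1] [-0.9 -8.6 -0.1]
-214 [ 601.8 -217.1   32.1] [-1.3 -7.5 -0.1]
-210 [ 601.6 -213.1   32.1] [-1.7 -7.7 -0.4]
16.7083 0.2686627713972497
```

View pics/w4.png

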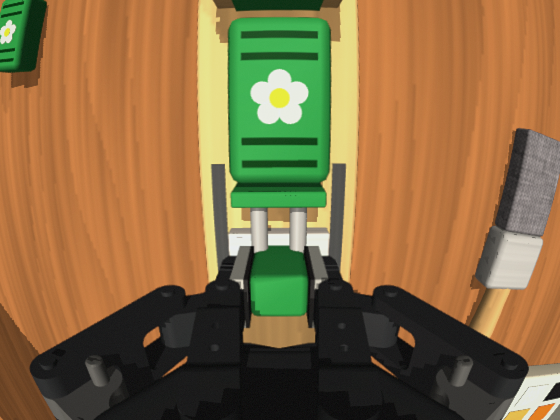

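The pad is about to touch the stone, and sliding takes about 8 N. I'll continue in small steps.

Run:
```python
from h import *
L=lambda y:[603.0-0.0270*(y+270),y]
z=32.06
for y in np.arange(-208,-188,1.5):
    bot.movel(L(y)+[z],v=15); s=bot.sense(); f=s["contact_force"]; print(y,s["tool_pos"][:2].round(1),f.round(1))
    if f[1]<-12.8 or s["tool_pos"][1]>-198: break
print(s["t"],s["finger_gap"])
c=bot.camera_info("wrist"); i=bot.capture("wrist"); cv2.imwrite("pics/w5.png",i[:,:,::-1]); np.save("w5.npy",c,allow_pickle=True)
```

```text
-208.0 [ 601.6 -211.3] [-1.6 -8.2 -0.5]
-206.5 [ 601.6 -210. ] [-0.9 -8.5 -0.1]
-205.0 [ 601.5 -208.7] [-2.1 -8.6 -1. ]
-203.5 [ 601.5 -207.2] [-0.2 -9.5 -0.5]
-202.0 [ 601.4 -205.7] [-2.1 -8.6 -0.8]
-200.5 [ 601.4 -204.2] [-1.3 -9.1 -0.5]
-199.0 [ 601.3 -202.7] [-1.6 -8.7 -1. ]
-197.5 [ 601.3 -201.2] [-1.1 -9.  -1.2]
-196.0 [ 601.3 -199.7] [-0.2 -9.8 -1.3]
-194.5 [ 601.2 -198.3] [-1.1 -9.9 -0.9]
-193.0 [ 601.2 -197.2] [ -0.6 -10.4  -1.7]
19.5417 0.26967674214334614
```

View pics/w5.png

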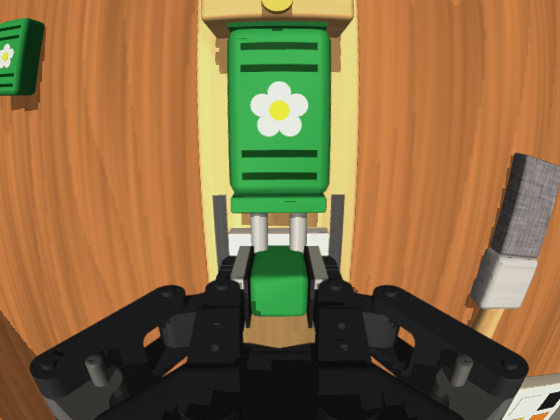

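The stone has reached the stop and the pad is just starting to compress (its rear edge moved from row 207 to 212). I'll continue to about 6 N of force rise.

Run:
```python
from h import *
L=lambda y:[603.0-0.0270*(y+270),y]
z=32.06
for y in np.arange(-192,-182,1):
    bot.movel(L(y)+[z],v=15); bot.wait(.1); s=bot.sense(); f=s["contact_force"]; print(y,s["tool_pos"][:2].round(1),f.round(1))
    if f[1]<-14.0 or s["tool_pos"][1]>-193.3: break
print(s["t"],s["finger_gap"])
c=bot.camera_info("wrist"); i=bot.capture("wrist"); cv2.imwrite("pics/w6.png",i[:,:,::-1])
a=[cv2.imread(f"pics/w{k}.png")[140:260,200:360] for k in(4,5,6)]
cv2.imwrite("pics/cmp.png",cv2.resize(np.hstack(a),None,fx=1.66,fy=3,interpolation=cv2.INTER_CUBIC))
```

```text
-192 [ 601.1 -196.5] [ -1.3 -11.5  -1.7]
-191 [ 601.1 -195.8] [ -1.1 -12.5  -2.1]
-190 [ 601.1 -195. ] [ -1.4 -13.1  -0.9]
-189 [ 601.1 -194.2] [ -1.6 -13.2  -2.4]
-188 [ 601.1 -193.5] [ -1.6 -13.5  -1.9]
-187 [ 601.1 -192.7] [ -1.9 -14.8  -1.4]
21.6917 0.2702085250422611
```

View pics/cmp.png

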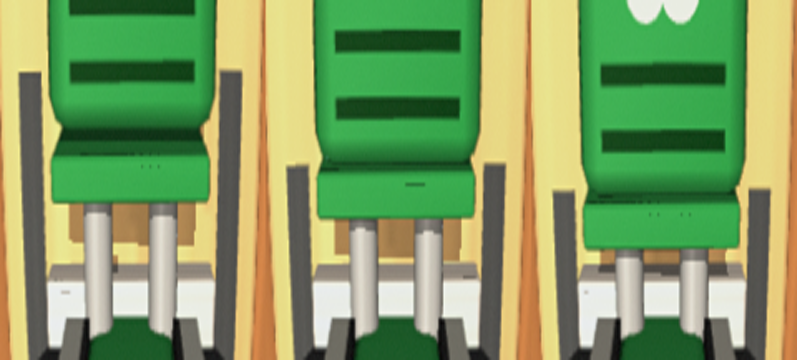

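The pad edge has moved about 15.7 px (~6.8 mm) and the force has risen about 6 N, so it's near two thirds of its travel. I'll unload the arm's windup, release, retreat and check.

Run:
```python
from h import *
L=lambda y:[603.0-0.0270*(y+270),y]
z=32.06
bot.movel(L(-190.3)+[z],v=10); s=bot.sense(); print(s["tool_pos"].round(1),s["contact_force"].round(1))
bot.command_gripper(0.55); s=bot.sense(); print(s["tool_pos"].round(1),s["contact_force"].round(1))
p=s["tool_pos"]; bot.movel([p[0],p[1],110],v=120)
bot.movel([601.5,-205,110],v=100); bot.wait(.3)
c=bot.camera_info("wrist"); i=bot.capture("wrist"); cv2.imwrite("pics/w7.png",i[:,:,::-1])
h=cv2.cvtColor(i,cv2.COLOR_RGB2HSV); g=(h[...,0]>45)&(h[...,0]<95)&(h[...,1]>80)
blobs("wrist",i,g,45,200,c)
t=bot.capture("top"); cv2.imwrite("pics/top7.png",t[:,:,::-1])
d=cv2.absdiff(t[:,:,::-1],cv2.imread("pics/top0.png")).max(2)
for n,(a,b) in dict(red_holder=(225,208),red_stone=(232,262),blue=(284,262),orange=(424,247),tea=(280,162),jar=(220,150),mug=(142,198),brush=(360,150)).items(): print(n,(d[b-15:b+15,a-20:a+20]>60).sum())
s=bot.sense(); print(s["t"],s["tool_pos"],s["contact_force"].round(1))
```

```text
[ 601.  -192.9   32.1] [-1.  -6.7  0.7]
[ 600.7 -189.8   31.8] [ 0.2 -0.7  0.1]
px [278. 209.] xy [ 601.  -196.1] size [25.1 27.1] ang 1.6 [[588.0, -183.0], [589.0, -210.0], [614.0, -209.0], [613.0, -182.0]]
px [  9. 184.] xy [ 375.1 -187.5] size [86.5 44.5] ang 77.6 [[344.0, -225.0], [387.0, -235.0], [406.0, -150.0], [363.0, -140.0]]
px [278. 106.] xy [ 599.4 -128.3] size [40.8 79.2] ang 1.6 [[578.0, -89.0], [580.0, -168.0], [621.0, -167.0], [619.0, -88.0]]
px [80. 60.] xy [453.5 -87.7] size [43.6 34.6] ang 82.5 [[433.0, -107.0], [468.0, -112.0], [473.0, -68.0], [439.0, -64.0]]
red_holder 0
red_stone 0
blue 0
orange 102
tea 0
jar 0
mug 0
brush 179
24.0833 [ 601.49085841 -204.81806417  110.01627679] [-0.2 -0.7  0.5]
```

View pics/w7.png

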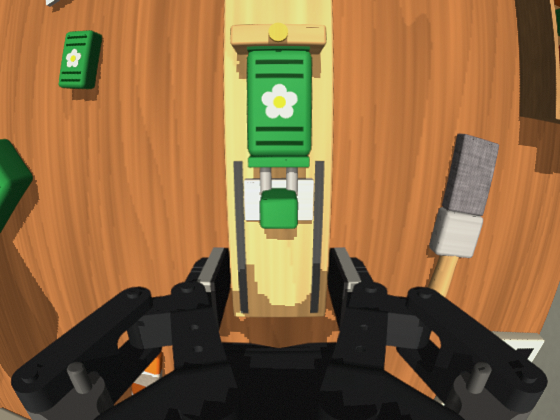

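The stone is clamped between pad and stop. The orange tube and brush differences could just be the arm or its shadow, so I'll retreat, recheck and hand in only if nothing is touched.

Run:
```python
from h import *
bot.movel([601.5,-205,230],v=150)
bot.movej([1.179,0.276,-0.026,1.268,0,1.467]); bot.wait(.5)
t=bot.capture("top"); cv2.imwrite("pics/top8.png",t[:,:,::-1])
d=cv2.absdiff(t[:,:,::-1],cv2.imread("pics/top0.png")).max(2)
m=cv2.morphologyEx((d>50).astype(np.uint8),cv2.MORPH_CLOSE,np.ones((5,5)))
for st in cv2.connectedComponentsWithStats(m)[2][1:]: 
    if st[4]>6: print(st)
h=cv2.cvtColor(t,cv2.COLOR_RGB2HSV);g=(h[...,0]>45)&(h[...,0]<95)&(h[...,1]>80); g[:180]=0
blobs("top",t,g,45)
s=bot.sense(); print(s["t"],s["contact_force"].round(1))
```

```text
[ 317  190   73   19 1009]
[335 249  29  18 398]
[128 344   6   4  12]
[135 351   6   4  13]
[ 25 369  31  26 334]
px [356. 300.] xy [ 313.2 -191.4] size [94.1 56.2] ang 40.9 [[259.0, -201.0], [296.0, -243.0], [367.0, -182.0], [330.0, -139.0]]
px [315. 259.] xy [430.8 -79.9] size [45.9 26.3] ang 83.5 [[415.0, -101.0], [441.0, -104.0], [446.0, -59.0], [420.0, -56.0]]
px [352. 198.] xy [ 603.1 -196.6] size [20.4 20.7] ang 88.2 [[592.0, -206.0], [613.0, -207.0], [614.0, -187.0], [593.0, -186.0]]
px [330. 201.] xy [ 599.1 -130. ] size [40.2 75.8] ang 1.8 [[578.0, -93.0], [580.0, -169.0], [620.0, -167.0], [618.0, -91.0]]
28.7667 [ 0.3 -0.8  1.1]
```

The only differences left are the holder, the spot the stone came from, and the gripper itself (lower left). Nothing else has moved, so I'm handing in.

```bash
python3 -c "
from workcell import bot
bot.sign_off()"
```

```text
the job is handed in; nothing more can be done
```

The medium green stone is lying flat in the green holder, clamped between the sprung pad and the end stop. I handed the job in at about 29 s of the 48 s limit; no verdict was reported.

- **Placing:** I set the stone down about 10 mm short of the stop, centred and in line with the track, and let go of it before moving the jaw.
- **Clamping:** I slid the green grip along until the force had risen about 6 N above the roughly 8.5 N needed to slide it. The images show the pad pushed in by about 6.5–7 mm of its 10 mm.
- **Release:** I eased off the push before opening the fingers, and the jaw stayed where it was, with the tool reading close to zero force.
- **Last checks:** The wrist camera put the stone within about 1 mm of the track's middle line and in line with it to well under 1°. With the arm back at its start pose, the top camera showed changes only at the green holder, the stone's old place and the gripper.
- **Disagreement:** An earlier comparison flagged the orange tube and the brush. Those differences vanished once the arm was out of view, so they came from the arm or its shadow.

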